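# Return the calibration weights to their graded block

### The job

The balance check is finished: put the four calibration weights that stand about on the bench back into the wooden weight block, lined up in order of size, the biggest in the widest well and so on down to the smallest in the narrowest. Each must stand upright and fully down in its well; set the weights in without dropping them or knocking any over, and leave the glass beaker where it is.

Things in the scene. Friction and masses are not known exactly. Their poses are not given: they have to be found in the camera images.
- weight_500_mid (a point): Calibration weight standing loose on the bench: largest weight: plain steel cylinder 38 mm across up to 39 mm high, then a neck and a round button knob 28 mm across; 60 mm tall, 0.5 kg. The point is its centre, half-way up (30 mm above its underside); z is its upright axis.
- weight_200_mid (a point): Calibration weight standing loose on the bench: second largest: same shape in steel, 28 mm across up to 30 mm high, knob 21 mm across; 46 mm tall, 0.2 kg. The point is its centre, half-way up (23 mm above its underside); z is its upright axis.
- weight_100_mid (a point): Calibration weight standing loose on the bench: third: brass-coloured, same shape, 22 mm across, 34 mm tall, 0.1 kg. The point is its centre, half-way up (17 mm above its underside); z is its upright axis.
- weight_50_mid (a point): Calibration weight standing loose on the bench: smallest weight: steel, same shape, 17 mm across, 27 mm tall, 0.05 kg. The point is its centre, half-way up (13.5 mm above its underside); z is its upright axis.
- well_500: Empty round well in the fixed wooden block (60 x 174 mm): widest well, at one end of the row; 45 mm across, rim bevelled by 3 mm, 8 mm deep. Origin: centre of the grey pad on its floor, 13.5 mm above the bench (block top 21.5 mm). y runs along the row to the widest well, x across. Well pitches from the widest: 49, 41, 35.5 mm.
- well_200: Empty round well in the fixed wooden block (60 x 174 mm): second widest, next to it; 35 mm across, rim bevelled by 3 mm, 8 mm deep. Origin: centre of the grey pad on its floor, 13.5 mm above the bench (block top 21.5 mm). y runs along the row to the widest well, x across. Well pitches from the widest: 49, 41, 35.5 mm.
- well_100: Empty round well in the fixed wooden block (60 x 174 mm): third; 29 mm across, rim bevelled by 3 mm, 8 mm deep. Origin: centre of the grey pad on its floor, 13.5 mm above the bench (block top 21.5 mm). y runs along the row to the widest well, x across. Well pitches from the widest: 49, 41, 35.5 mm.
- well_50: Empty round well in the fixed wooden block (60 x 174 mm): narrowest well, at the other end; 24 mm across, rim bevelled by 3 mm, 8 mm deep. Origin: centre of the grey pad on its floor, 13.5 mm above the bench (block top 21.5 mm). y runs along the row to the widest well, x across. Well pitches from the widest: 49, 41, 35.5 mm.
- glass_beaker_mid (a point): Small glass beaker on the bench to the right of the block, bystander: 46 mm across, 58 mm tall. The point is its centre, half-way up.

How it is judged (in metres and radians):
At the end, for the whole second after the job is handed in: Each of the four weights is in the well of its rank: within 8 mm of its centre, on its floor (seated height +3/-4 mm), tilted under 0.12 rad, slower than 0.02 m/s; the beaker moved under 30 mm (horizontal distance between weight_500_mid and well_500 below 0.008 m and z of weight_500_mid in the frame of well_500 between 0.026 and 0.033 m and angle between each of weight_500_mid, weight_200_mid, weight_100_mid, weight_50_mid's own z axis and vertical below 0.12 rad and linear speed of each of weight_500, weight_200, weight_100, weight_50 below 0.02 m/s and horizontal distance between weight_200_mid and well_200 below 0.008 m and z of weight_200_mid in the frame of well_200 between 0.019 and 0.026 m and horizontal distance between weight_100_mid and well_100 below 0.008 m and z of weight_100_mid in the frame of well_100 between 0.013 and 0.02 m and horizontal distance between weight_50_mid and well_50 below 0.008 m and z of weight_50_mid in the frame of well_50 between 0.0095 and 0.0165 m and distance of glass_beaker_mid from where it was at the start of the episode below 0.03 m); the robot touches nothing.
It fails at once if a weight is knocked over or tipped by more than 45 degrees (angle between any of weight_500_mid, weight_200_mid, weight_100_mid, weight_50_mid's own z axis and vertical above 0.8 rad).
It fails at once if a weight is dropped (falls faster than 0.6 m/s, about 20 mm of free fall, with no finger on it) ((linear speed of weight_500 above 0.6 m/s and contact force between the fingers and weight_500 below 0.01 N) or (linear speed of weight_200 above 0.6 m/s and contact force between the fingers and weight_200 below 0.01 N) or (linear speed of weight_100 above 0.6 m/s and contact force between the fingers and weight_100 below 0.01 N) or (linear speed of weight_50 above 0.6 m/s and contact force between the fingers and weight_50 below 0.01 N)).
It fails at once if the beaker is pushed away or tipped over (distance of glass_beaker_mid from where it was at the start of the episode above 0.04 m or angle between glass_beaker_mid's own z axis and vertical above 0.5 rad).
It also fails if it takes over 101 s, if anything falls off the work surface, if the arm or the gripper's body presses on something with over 40 N, if the wrist force passes 120 N, or if a joint passes its speed limit or range.

### The arm

A 6-joint arm with a two-finger parallel gripper is mounted at the origin on a cart in front of the work surface, level with it; the furniture and walls round the work are solid. World frame = base frame: x ahead of the robot, y to its left, z up, the work surface at z = 0. Lengths are in m, angles in degrees, forces in N, time in s.
With the tool pointing down it reaches from about 0.35 to 0.875 m from the base axis. Payload 4.2 kg.
Tool frame: the origin (TCP) lies on the centre line of the jaws, within the pads' length; the fingertips stand 19 mm ahead of it and the grasp point (between the pads) is the TCP; z points along the fingers, y is the line along which they close (so a half turn about z gives the same grasp; the last joint's range is limited). The gripper opens to 87 mm and grips with 3 to 60 N. Pads are 19 mm wide; open, the fingers measure 117 mm over their backs; the gripper's body (75 mm by 190 mm) begins 51 mm behind the grasp point.
Start: joints at [-49.756, 22.042, 0.453, 0, -68.411, -14.817], TCP at [0.268, -0.564, 0.242] pointing down, gripper open.
Joint ranges: [-179.83, 179.83], [-69.29, 118.12], [-61.27, 80.66], [-181.25, 117.63], [-171.15, -9.14], [-177.46, 177.46]. Speed limits (degrees/s): [159.86, 159.86, 180, 180, 180, 180].

### API

Orientations are given as a 3x3 rotation matrix whose columns are the frame's x, y, z axes.
In Python, from station import sense, capture, finish_job, search_frame, masks_of gives the robot as it stands.
- The arm moves only by the tool drive_tool, never from a script. Its argument "rows" is a list of rows, each a list of 7 numbers: the opening in per cent of the stroke, from 0 (shut) to 100 (fully open), then the shift along the world's x, y, z in mm, then the turn, a rotation vector about the world's x, y, z in rad. In form: [[fingers, dx, dy, dz, wx, wy, wz], ...]. A call has 1 to 5 rows; each row shifts and turns the commanded pose from where the row before left it; what a row does not reach is not made up. A row lasts 1/12 s, in which the tool goes at most 41.7 mm and 7.16 degrees, less where a joint would pass 70% of its speed; a pose out of reach is approached as far as the arm can. A call is refused whole if a number of a shift passes 41.7 or a number of a turn 0.125, either way. A call with a gripper value outside its range is refused whole. The fingers move at their own pace and stop on an object; the grip force is fixed at half the most. Time passes only in rows, so rows that do not move let the fingers close. It gives the time, the measured TCP pose, the force, the opening and the grip force at its end, in the units of the state.
- sense(): the state, without advancing time (a new reading comes with each control period).
- capture(name): name is "scene" or "top" or "wrist"; returns a dict with "frame" (400x640x3 uint8, red, green, blue), "z_map" (400x640 float32, m along the optical axis (not along the pixel's ray), 0 where there is no reading), "fx", "fy", "cx", "cy" (pixels), "R" (3x3) and "t" (3): a world point X has camera coordinates R X + t; the wrist camera has in their place "T_tool_cam" (4x4, takes a point from camera to tool coordinates, whose origin is the TCP and whose axes are the flange's). Camera axes: x right, y down, z forward; pixel columns grow to the right and rows downward; lengths in m; the calibration is good to about 2 mm. A picture is of the moment at which its call begins: read the wrist's pose just before it.
- finish_job(): hands the job in; it is judged then, once.
Trained networks look in a picture, given as the dict that the camera call returned (one of the last four; its "shot" number tells which), for a name from the list of things; names that differ only in an ending like _2 or _b are one class to them, and where a whole thing is asked for, a point or a joint stands for the part that bears it (a point fixed in the world has none). Each returns a list of dicts, best first, with "p" (0 to 1); they miss things now and then, are a little off and sometimes report something else, mostly with a low value. They report only what shows in the picture. A call takes as long as a camera call.
- search_frame(label, picture): "xy" ([column, row] in pixels, amid what is visible of it).
- masks_of(label, picture): "region" (400x640 bool, what is visible of it) and "xy" ([column, row] in pixels, amid what is visible of it).
The state is a dict: "time_s": time; "joints": joint angles; "joint_velocities": joint speeds; "effort": joint torques, N m; "tcp_pos": TCP position; "ee_rot": TCP orientation; "wrist_force": force on the tool from outside, world axes, zero at the start; "moment": the same for the moment, N m; "gripper_width": opening from 0.0 (shut) to 1.0 (fully open); "gripper_force": force on a finger pad.
Only numpy, scipy, OpenCV 4.12 (cv2) and the standard library are available. Lean on these libraries where they do the work, as an engineer would, in place of code of your own. Each camera call takes 0.05 s, during which the arm holds its last target. There are 200 camera calls.

## Working session

There is one attempt and no reset: what is moved stays moved. The work goes in short steps, Python scripts to look and compute and a tool call to move; the robot and the scene stay as the last step left them, time stands still between calls to the robot, and variables do not carry over. Pictures are saved under pics/ and viewed, at most 14 in all, crops included, and the job is handed in when it is done.

Besides the shell and the picture viewer there is one more tool, called after "Request:" in YAML: its name, and indented under it one key for each argument. drive_tool: Moves the arm, as the interface text tells. Its arguments: {"type":"object","properties":{"rows":{"type":"array"}},"required":["rows"]}

```bash
mkdir -p pics; ls; cat > h.py <<'E'
import numpy as np, cv2
from station import *
W=['weight_500_mid','weight_200_mid','weight_100_mid','weight_50_mid']
L=['well_500','well_200','well_100','well_50']
def pix(c,X):
    p=c['R']@np.asarray(X)+c['t']; return p[0]/p[2]*c['fx']+c['cx'],p[1]/p[2]*c['fy']+c['cy']
def atz(c,uv,z):
    R,t=np.array(c['R']),np.array(c['t']); o=-R.T@t
    d=R.T@np.array([(uv[0]-c['cx'])/c['fx'],(uv[1]-c['cy'])/c['fy'],1]); return o+d*(z-o[2])/d[2]
def cloud(c,m):
    v,u=np.nonzero(m&(c['z_map']>0)); z=c['z_map'][v,u]
    P=np.c_[(u-c['cx'])/c['fx']*z,(v-c['cy'])/c['fy']*z,z]
    return (P-np.array(c['t']))@np.array(c['R'])
def wrist():
    s=sense(); c=capture('wrist'); T=np.array(c['T_tool_cam']); Rt=np.array(s['ee_rot']); p=np.array(s['tcp_pos'])
    Rc=Rt@T[:3,:3]; o=Rt@T[:3,3]+p; c['R']=Rc.T; c['t']=-Rc.T@o; return c
def save(c,n): cv2.imwrite('pics/'+n,cv2.cvtColor(c['frame'],cv2.COLOR_RGB2BGR))
E
python3 - <<'E'
from h import *
s=sense(); print(s)
for n in ['scene','top']:
    c=capture(n); save(c,n+'0.png'); print(n,-np.array(c['R']).T@c['t'])
    for l in W+L+['glass_beaker_mid']:
        r=masks_of(l,c)
        for q in r[:2]:
            P=cloud(c,q['region']); 
            print(l,round(q['p'],2),np.round(q['xy']),q['region'].sum(),len(P) and (np.round(np.median(P,0),4),np.round(np.percentile(P,2,0),3),np.round(np.percentile(P,98,0),3)))
E
```

```text
pics
{'time_s': 0.0, 'joints': array([-4.97567547e+01,  2.20920805e+01,  3.79444249e-01, -2.99771393e-02,
       -6.84100485e+01, -1.48147771e+01]), 'joint_velocities': array([ 0.05910781, -0.03638665, -0.04128211,  0.08008103, -0.02077944,
       -0.03017005]), 'effort': array([-1.55478274e-04, -3.90667105e+01,  1.87401438e+01,  4.21976969e+00,
        1.09029369e-02, -1.97760760e-04]), 'tcp_pos': array([ 0.26813044, -0.56394309,  0.2404408 ]), 'ee_rot': array([[-9.03204891e-01, -4.29208459e-01, -1.01194644e-03],
       [-4.29209645e-01,  9.03202792e-01,  1.94869011e-03],
       [ 7.75985676e-05,  2.19440361e-03, -9.99997589e-01]]), 'wrist_force': array([-0.04542397,  0.06396876, -0.25110768]), 'moment': array([-0.02697971, -0.02330753, -0.03507989]), 'gripper_force': 0.0, 'gripper_width': 0.9981108190137177}
scene [-0.24711564 -0.57491533  0.69902601]
weight_500_mid 0.77 [252. 188.] 345 (array([4.417e-01, 3.000e-04, 3.790e-02]), array([ 0.432, -0.011,  0.004]), array([0.464, 0.021, 0.063]))
weight_200_mid 0.58 [395. 245.] 265 (array([ 0.4285, -0.3818,  0.03  ]), array([ 0.421, -0.3
[... 2728 characters left out ...]
 array([ 0.481, -0.19 ,  0.016]))
well_100 0.66 [311. 196.] 87 (array([ 0.5038, -0.1306,  0.0119]), array([ 0.49 , -0.144,  0.008]), array([ 0.516, -0.12 ,  0.016]))
well_50 0.78 [334. 210.] 205 (array([ 0.4602, -0.2092,  0.0116]), array([ 0.441, -0.23 ,  0.007]), array([ 0.481, -0.19 ,  0.016]))
well_50 0.66 [311. 196.] 87 (array([ 0.5038, -0.1306,  0.0119]), array([ 0.49 , -0.144,  0.008]), array([ 0.516, -0.12 ,  0.016]))
glass_beaker_mid 0.56 [448. 187.] 329 (array([ 0.5375, -0.5159,  0.0262]), array([ 0.514, -0.531, -0.003]), array([ 0.555, -0.489,  0.058]))
glass_beaker_mid 0.22 [186. 215.] 35 (array([0.439 , 0.1976, 0.0228]), array([0.432, 0.193, 0.009]), array([0.445, 0.205, 0.028]))
```

```bash
python3 - <<'E'
import cv2,numpy as np
a=cv2.imread('pics/scene0.png')[140:290,150:510]; b=cv2.imread('pics/top0.png')[140:270,150:510]
cv2.imwrite('pics/both.png',np.vstack([cv2.resize(x,None,fx=2.1,fy=2.1,interpolation=2) for x in (a,b)]))
E
```

```text
(no output)
```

View pics/both.png

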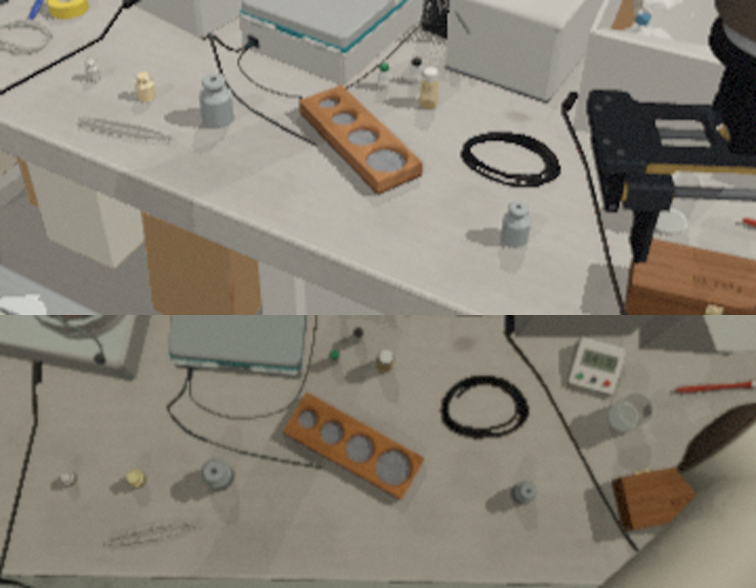

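The scene shows the block with its widest well at its near/right end. The 200 is right of the block, and the 500, 100 (brass) and 50 stand to the left. The beaker is far right behind the dark wooden box. I'll move the wrist camera in and turn the jaws across the row.

Request:
drive_tool:
  rows:
    - [100,26,41,0,0,0,0.123]
    - [100,26,41,0,0,0,0.123]
    - [100,26,41,0,0,0,0.123]
    - [100,26,41,0,0,0,0.123]
    - [100,26,41,0,0,0,0.123]

```text
time_s: 1.42
tcp_pos: [0.3805, -0.3869, 0.2417]
ee_rot: [[-0.485, -0.874, 0.0], [-0.874, 0.485, -0.0], [0.0, -0.0, -1.0]]
wrist_force: [1.4, -0.6, 0.9]
gripper_width: 1.001
gripper_force: 0.0
```

```bash
python3 - <<'E'
from h import *
c=wrist(); save(c,'w1.png'); s=sense(); print(s['tcp_pos'],s['ee_rot'],s['joints'], 'cam',-c['R'].T@c['t'])
t=capture('top')
for n,c in (('w',c),('t',t)):
  for l in W+L[:1]+['glass_beaker_mid']:
    for q in masks_of(l,c)[:4]:
        P=cloud(c,q['region']); zt=np.percentile(P[:,2],97) if len(P) else 0
        print(n,l,round(q['p'],2),np.round(q['xy']),q['region'].sum(),len(P) and (np.round(np.median(P,0),4),np.round(np.percentile(P,2,0),3),np.round(np.percentile(P,98,0),3)))
P=cloud(t,np.ones((400,640),bool)); 
# heights around block: max per 5cm cell
for x in np.arange(.3,.75,.05): print(round(x,2),[int(1000*np.percentile(Q,99)) if len(Q:=P[(abs(P[:,0]-x)<.025)&(abs(P[:,1]-y)<.025),2])else -1 for y in np.arange(.3,-.6,-.05)])
E
```

```text
[ 0.38385475 -0.38220368  0.24191748] [[-0.47577324 -0.87956462  0.00242768]
 [-0.87956537  0.47577674  0.00112206]
 [-0.00214196 -0.00160145 -0.99999642]] [-27.78633398  13.89368002 -11.25540969  -0.13456888 -64.75788426
  -0.56625573] cam [ 0.34342136 -0.45080233  0.38412134]
w weight_200_mid 0.64 [281. 203.] 761 (array([ 0.4288, -0.3825,  0.0303]), array([ 0.419, -0.393, -0.001]), array([ 0.447, -0.361,  0.046]))
w well_500 0.89 [329. 325.] 602 (array([ 0.4597, -0.2147,  0.0124]), array([ 0.443, -0.229,  0.011]), array([ 0.48 , -0.198,  0.014]))
w glass_beaker_mid 0.83 [117. 142.] 2905 (array([ 0.5448, -0.5141,  0.035 ]), array([ 0.514, -0.532,  0.001]), array([ 0.556, -0.492,  0.058]))
t weight_500_mid 0.49 [254. 214.] 186 (array([0.4437, 0.0074, 0.0429]), array([ 0.429, -0.007,  0.007]), array([0.463, 0.027, 0.063]))
t weight_200_mid 0.51 [397. 227.] 108 (array([ 0.4277, -0.3694,  0.0298]), array([ 0.392, -0.385, -0.003]), array([ 0.441, -0.278,  0.526]))
t weight_100_mid 0.52 [213. 215.] 71 (array([0.4382, 0.1116, 0.0263]), array([ 0.429,  0.105, -0.002]), array([0.45 , 0.123, 
[... 578 characters left out ...]
 3, 677, 676, 657, -1, 336, 337, 335, -891, 2, 7]
0.35 [9, 9, 3, 10, 9, 4, 4, 4, 558, 646, 641, 598, 547, 590, 591, 2, 2, 8]
0.4 [4, 10, 4, 3, 9, 7, 3, 3, 4, 612, 615, 596, 570, 591, 591, 1, -1, -1]
0.45 [14, 8, 27, 3, 35, 39, 62, 6, 7, 550, 587, 584, 573, 565, 415, -1, -1, -1]
0.5 [11, 12, 4, 3, 4, 71, 16, 17, 23, 24, 571, 569, 551, -1, -1, -1, 60, 57]
0.55 [19, 41, 68, 471, 491, 495, 6, 58, 55, 21, 4, -1, -1, -1, -1, 14, 57, 229]
0.6 [96, 99, 493, 502, 97, 460, 438, 78, 76, 34, 52, -1, -1, 22, 16, 28, 30, 226]
0.65 [314, 144, 508, 508, 408, 406, 78, 78, 77, 33, 113, 116, 116, 138, 138, 139, 139, 199]
0.7 [439, 432, 509, 507, 412, 77, 76, 77, 76, 170, 169, 168, 123, 138, 123, 126, 138, 200]
```

View pics/w1.png

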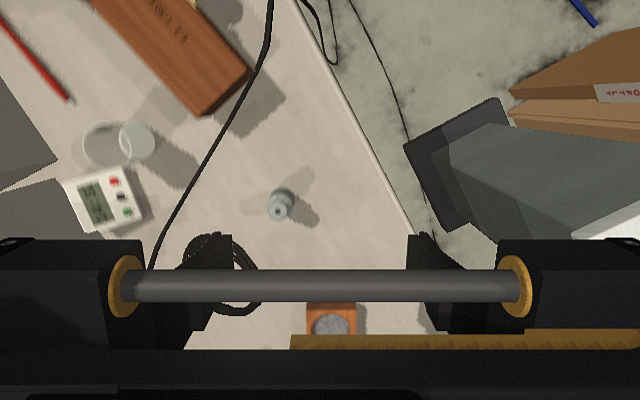

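```bash
cat > fit.py <<'E'
from h import *
from scipy.optimize import least_squares
SP={'500':(.038,.039,(.445,.008)),'200':(.028,.030,(.432,-.378)),'100':(.022,.022,(.440,.111)),'50':(.017,.0175,(.440,.199))}
def fitw(P,k,x0=None):
    d,h,g=SP[k]; g=np.array(x0 if x0 is not None else g)
    for rad in (.028,.024):
        Q=P[(np.hypot(*(P[:,:2]-g).T)<rad)&(P[:,2]>.006)&(P[:,2]<h-.002)]
        if len(Q)<8: return None
        g=least_squares(lambda c:np.hypot(*(Q[:,:2]-c).T)-d/2,g,loss='soft_l1',f_scale=.002).x
    T=P[(np.hypot(*(P[:,:2]-g).T)<d/2)]
    return np.round(g,4),len(Q),round(np.percentile(T[:,2],95),4)
def wells(c):
    out=[]
    for l in L[:1]:
        for q in masks_of(l,c):
            P=cloud(c,q['region']); 
            if q['p']>.3 and len(P)>10: out.append((atz(c,q['xy'],.0135)[:2],P[:,:2].mean(0),np.round(np.median(P[:,2]),4),q['region'].sum()))
    return out
E
python3 - <<'E'
from fit import *
A=np.ones((400,640),bool)
for n in ('scene','top','wrist'):
    c=wrist() if n=='wrist' else capture(n); P=cloud(c,A)
    print(n,c['fx'],[ (k,fitw(P,k)) for k in SP])
    for w in wells(c): print('  well',np.round(w[0],4),np.round(w[1],4),w[2:])
    hsv=cv2.cvtColor(c['frame'],cv2.COLOR_RGB2HSV)
    if n=='scene':
      for x in np.arange(.4,.75,.05): print(round(x,2),[int(1000*np.percentile(Q,99)) if len(Q:=P[(abs(P[:,0]-x)<.025)&(abs(P[:,1]-y)<.025),2])else -1 for y in np.arange(.3,-.3,-.05)])
    if n=='top':
      # rim: dark/grey vs orange inside block at z=.0215 resampled 0.5mm
      xs,ys=np.meshgrid(np.arange(.38,.60,.0005),np.arange(-.30,-.04,.0005),indexing='ij')
      X=np.stack([xs,ys,np.full_like(xs,.0215)],-1)@np.array(c['R']).T+c['t']
      im=cv2.remap(c['frame'],(X[...,0]/X[...,2]*c['fx']+c['cx']).astype('f4'),(X[...,1]/X[...,2]*c['fy']+c['cy']).astype('f4'),1)
      hs=cv2.cvtColor(im,cv2.COLOR_RGB2HSV); m=((hs[...,1]>110)&(hs[...,0]<20)).astype('u8')
      m=cv2.morphologyEx(m,cv2.MORPH_OPEN,np.ones((9,9)))
      cs,h=cv2.findContours(m,cv2.RETR_CCOMP,cv2.CHAIN_APPROX_NONE); 
      for i,q in enumerate(cs):
        a=cv2.contourArea(q)
        if a>200:
          if h[0][i][3]<0: r=cv2.minAreaRect(q); print('block',.38+r[0][1]*.0005,-.30+r[0][0]*.0005,np.array(r[1])*.5,r[2])
          else: M=cv2.moments(q); print('hole',round(.38+M['m01']/M['m00']*.0005,4),round(-.30+M['m10']/M['m00']*.0005,4),'d',round(2*(a/np.pi)**.5*.5,1))
E
```

```text
scene 446.296876248118 [('500', (array([0.4519, 0.0088]), 150, np.float64(0.0619))), ('200', (array([ 0.4365, -0.3795]), 96, np.float64(0.0474))), ('100', (array([0.4448, 0.113 ]), 39, np.float64(0.0364))), ('50', (array([0.4436, 0.1989]), 20, np.float64(0.0288)))]
  well [ 0.4614 -0.2097] [ 0.4673 -0.211 ] (np.float64(0.0157), np.int64(118))
  well [ 0.4831 -0.1741] [ 0.4913 -0.1685] (np.float64(0.0155), np.int64(66))
0.4 [4, 10, 4, 4, 10, 9, 4, 4, 4, 4, 4, 515]
0.45 [14, 10, 28, 4, 36, 5, 62, 6, 8, 25, 497, 497]
0.5 [17, 12, 5, 5, 5, 76, 21, 11, 25, 25, 25, 25]
0.55 [22, 43, 5, 285, 91, 55, 11, 60, 58, 26, 5, 5]
0.6 [99, 100, 261, 413, 101, 421, 429, 79, 79, 37, 54, 5]
0.65 [301, 147, 407, 409, 359, 411, 80, 79, 79, 37, 14, 116]
0.7 [381, 384, -1, 401, 410, 79, 79, 79, 79, 6, 176, 171]
top 456.92051083126734 [('500', (array([0.447 , 0.0116]), 43, np.float64(0.0604))), ('200', (array([ 0.4326, -0.3778]), 27, np.float64(0.5534))), ('100', (array([0.4403, 0.1161]), 21, np.float64(0.0356))), ('50', (array([0.44  , 0.2014]), 10, np.float64(0.0288)))]
  well [ 0.4759 -0.1677] [ 0.4839 -0.1671] (np.float64(0.0121), np.int64(113))Traceback (most recent call last):
  File "<stdin>", line 16, in <module>
cv2.error: OpenCV(4.12.0) /io/opencv/modules/imgproc/src/morph.simd.hpp:756: error: (-213:The function/feature is not implemented) Unsupported data type (=4) in function 'getMorphologyRowFilter'
```

Request:
drive_tool:
  rows:
    - [100,19,40,6,0,0,0]
    - [100,19,40,6,0,0,0]
    - [100,19,40,6,0,0,0]
    - [100,19,40,6,0,0,0]
    - [100,19,40,6,0,0,0]

```text
time_s: 2.73
tcp_pos: [0.4689, -0.2003, 0.2701]
ee_rot: [[-0.49, -0.872, 0.001], [-0.872, 0.49, -0.0], [-0.0, -0.001, -1.0]]
wrist_force: [1.4, 0.1, -0.3]
gripper_width: 0.997
gripper_force: 0.0
```

Request:
drive_tool:
  rows:
    - [100,19,35,0,0,0,0]
    - [100,0,0,0,0,0,0]
    - [100,0,0,0,0,0,0]

```text
time_s: 2.98
tcp_pos: [0.4884, -0.1651, 0.2696]
ee_rot: [[-0.486, -0.874, 0.0], [-0.874, 0.486, 0.0], [-0.0, -0.0, -1.0]]
wrist_force: [-0.2, 0.5, -1.2]
gripper_width: 1.0
gripper_force: 0.0
```

```bash
cat > blk.py <<'E'
from fit import *
def rect(c,x0,x1,y0,y1,z,s=.0005):
    xs,ys=np.meshgrid(np.arange(x0,x1,s),np.arange(y0,y1,s),indexing='ij')
    X=np.stack([xs,ys,np.full_like(xs,z)],-1)@np.array(c['R']).T+c['t']
    return cv2.remap(c['frame'],(X[...,0]/X[...,2]*c['fx']+c['cx']).astype('f4'),(X[...,1]/X[...,2]*c['fy']+c['cy']).astype('f4'),1)
def holes(c,x0=.38,x1=.60,y0=-.30,y1=-.04,z=.0215):
    im=rect(c,x0,x1,y0,y1,z); hs=cv2.cvtColor(im,cv2.COLOR_RGB2HSV); m=((hs[...,1]>110)&(hs[...,0]<20)).astype('u8')
    m=cv2.morphologyEx(m,cv2.MORPH_OPEN,np.ones((5,5),'u8'))
    cs,h=cv2.findContours(m,cv2.RETR_CCOMP,cv2.CHAIN_APPROX_NONE)
    for i,q in enumerate(cs):
        a=cv2.contourArea(q)
        if a>200:
          if h[0][i][3]<0: r=cv2.minAreaRect(q); print('block',np.round([x0+r[0][1]*.0005,y0+r[0][0]*.0005],4),np.round(np.array(r[1])*.5,1),r[2])
          else: M=cv2.moments(q); print('hole',round(x0+M['m01']/M['m00']*.0005,4),round(y0+M['m10']/M['m00']*.0005,4),'d',round(2*(a/np.pi)**.5*.5,1))
    return im
E
python3 - <<'E'
from blk import *
print(sense()['tcp_pos'])
t=capture('top'); print('top');holes(t)
c=wrist(); save(c,'w2.png'); print('wrist',c['fx']); holes(c)
P=cloud(c,np.ones((400,640),bool)); print([ (k,fitw(P,k)) for k in SP])
for w in wells(c): print('  well',np.round(w[0],4),np.round(w[1],4),w[2:])
E
```

```text
[ 0.48835649 -0.1651162   0.26955708]
topTraceback (most recent call last):
  File "<stdin>", line 3, in <module>
  File "blk.py", line 8, in holes
    m=cv2.morphologyEx(m,cv2.MORPH_OPEN,np.ones((5,5),'u8'))
cv2.error: OpenCV(4.12.0) /io/opencv/modules/imgproc/src/morph.simd.hpp:756: error: (-213:The function/feature is not implemented) Unsupported data type (=4) in function 'getMorphologyRowFilter'
```

Request:
drive_tool:
  rows:
    - [100,18,36,0,0,0,0]
    - [100,0,0,0,0,0,0]
    - [100,0,0,0,0,0,0]

```text
time_s: 3.28
tcp_pos: [0.5055, -0.1312, 0.2693]
ee_rot: [[-0.49, -0.872, -0.001], [-0.872, 0.49, -0.0], [0.0, 0.001, -1.0]]
wrist_force: [0.2, -1.3, 1.0]
gripper_width: 0.999
gripper_force: 0.0
```

```bash
sed -i "s/'u8'/'uint8'/g" blk.py
python3 - <<'E'
from blk import *
print(sense()['tcp_pos'])
t=capture('top'); print('top');holes(t)
t=capture('scene'); print('scene');holes(t)
c=wrist(); save(c,'w2.png'); print('wrist',c['fx']); holes(c)
P=cloud(c,np.ones((400,640),bool)); print([ (k,fitw(P,k)) for k in SP])
for w in wells(c): print('  well',np.round(w[0],4),np.round(w[1],4),w[2:])
E
```

```text
[ 0.50545518 -0.13121835  0.2692862 ]
top
block [ 0.5278 -0.107 ] [43.9 44. ] 29.744882583618164
block [ 0.4728 -0.1876] [109.6  61.4] 28.71508026123047
hole 0.4839 -0.1674 d 35.4
hole 0.4606 -0.2102 d 45.1
scene
block [ 0.4846 -0.1672] [189.9  70.1] 29.207595825195312
hole 0.5207 -0.1058 d 22.5
hole 0.5035 -0.137 d 27.8
hole 0.484 -0.1728 d 34.0
hole 0.4606 -0.2157 d 44.0
wrist 351.3193586997017
block [ 0.4894 -0.162 ] [173.7  60.8] 28.772640228271484
hole 0.521 -0.1038 d 23.3
hole 0.5042 -0.1345 d 28.5
hole 0.4848 -0.1699 d 34.4
hole 0.4617 -0.212 d 44.1
[('500', (array([0.4483, 0.0092]), 234, np.float64(0.037))), ('200', None), ('100', None), ('50', None)]
  well [ 0.4638 -0.2129] [ 0.4613 -0.2131] (np.float64(0.0126), np.int64(1384))
  well [ 0.5065 -0.1333] [ 0.5052 -0.1338] (np.float64(0.0125), np.int64(453))
  well [ 0.5177 -0.1096] [ 0.5218 -0.102 ] (np.float64(0.0126), np.int64(298))
  well [ 0.4837 -0.1682] [ 0.4849 -0.1704] (np.float64(0.0126), np.int64(721))
```

View pics/w2.png

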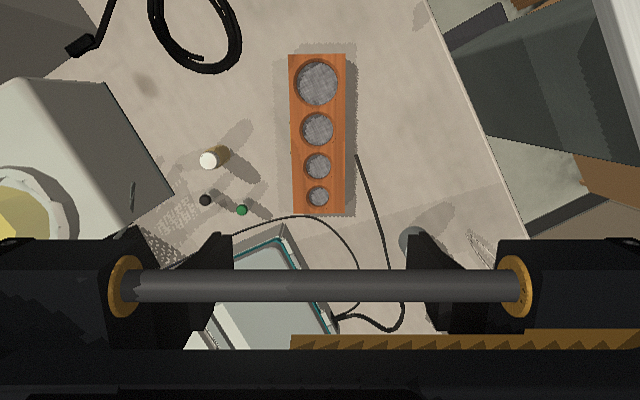

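The wrist view shows the block at columns 290–345, rows 55–213. The four pads are at rows 83, 130, 166 and 196, and the 500 is half hidden by the finger at (410, 240). The size check (174×61 mm) holds. Next I view the three left weights from one pose.

Request:
drive_tool:
  rows:
    - [100,-35,20,0,0,0,0]
    - [100,-30,28,0,0,0,0]
    - [100,-20,36,0,0,0,0]
    - [100,0,41,0,0,0,0]
    - [100,0,41,0,0,0,0]

```text
time_s: 3.9
tcp_pos: [0.419, 0.0349, 0.2703]
ee_rot: [[-0.492, -0.87, 0.002], [-0.87, 0.492, 0.001], [-0.002, -0.001, -1.0]]
wrist_force: [0.7, -0.7, -0.6]
gripper_width: 0.998
gripper_force: 0.0
```

Request:
drive_tool:
  rows:
    - [100,0,41,0,0,0,0]
    - [100,0,41,0,0,0,0]
    - [100,0,41,0,0,0,0]
    - [100,0,0,0,0,0,0]
    - [100,0,0,0,0,0,0]

```text
time_s: 4.32
tcp_pos: [0.4204, 0.159, 0.2694]
ee_rot: [[-0.488, -0.873, -0.0], [-0.873, 0.488, -0.0], [0.001, 0.0, -1.0]]
wrist_force: [-0.4, -0.5, 0.3]
gripper_width: 1.0
gripper_force: 0.0
```

```bash
python3 - <<'E'
from blk import *
c=wrist(); save(c,'w3.png'); print(sense()['tcp_pos'])
P=cloud(c,np.ones((400,640),bool)); print([ (k,fitw(P,k)) for k in SP])
for l in W:
    for q in masks_of(l,c)[:2]:
        Q=cloud(c,q['region']); v,u=np.nonzero(q['region']); print(l,round(q['p'],2),np.round(q['xy']),[u.min(),u.max(),v.min(),v.max()],np.round(np.median(Q,0),4) if len(Q) else 0)
E
```

```text
[0.42032057 0.15777034 0.26934583]
[('500', (array([0.448 , 0.0091]), 272, np.float64(0.0598))), ('200', None), ('100', (array([0.4417, 0.1133]), 46, np.float64(0.3625))), ('50', (array([0.4409, 0.199 ]), 39, np.float64(0.0269)))]
weight_500_mid 0.64 [226.  55.] [np.int64(201), np.int64(245), np.int64(35), np.int64(77)] [0.4439 0.0146 0.056 ]
weight_100_mid 0.86 [282. 141.] [np.int64(273), np.int64(292), np.int64(131), np.int64(150)] [0.4385 0.1123 0.0319]
weight_50_mid 0.6 [320. 202.] [np.int64(314), np.int64(327), np.int64(195), np.int64(211)] [0.4389 0.1957 0.0231]
weight_50_mid 0.22 [105.   0.] [np.int64(98), np.int64(113), np.int64(0), np.int64(5)] [ 0.5261 -0.0958  0.013 ]
```

View pics/w3.png

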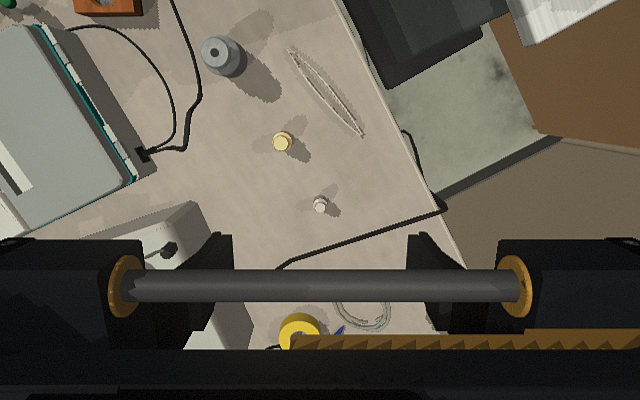

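The picture shows the 500 at (222, 56) with its knob hole at (214, 52), the brass 100 at (282, 141) and the 50 at (320, 203). I'll cross-check with the pixel rays at the knob heights.

```bash
python3 - <<'E'
from blk import *
c=wrist()
for n,uv,z in (('500',(214.5,52.5),.06),('100',(282,140),.033),('50',(319.7,201.5),.026)): print(n,np.round(atz(c,uv,z),4))
g=c['frame'][25:225,190:350]; cv2.imwrite('pics/w3c.png',cv2.resize(cv2.cvtColor(g,cv2.COLOR_RGB2BGR),None,fx=3,fy=3,interpolation=0))
for n,p,h in (('500',(.448,.0091),.06),('100',(.4417,.1133),.034),('50',(.4409,.199),.027)): print(n,np.round(pix(c,[*p,h]),1),np.round(pix(c,[*p,0]),1))
E
```

```text
500 [0.4472 0.0073 0.06  ]
100 [0.4384 0.1089 0.033 ]
50 [0.4381 0.1902 0.026 ]
500 [214.9  54.7] [230.6  61.5]
100 [281.4 145.3] [284.5 141.6]
50 [321.4 209.3] [321.3 202.7]
```

View pics/w3c.png

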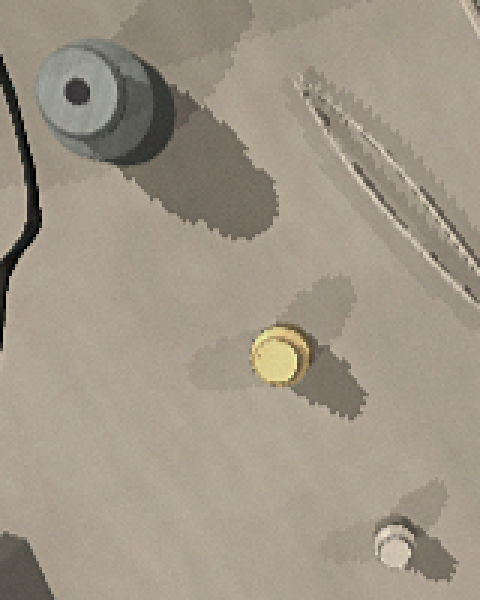

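Request:
drive_tool:
  rows:
    - [100,21,41,0,0,0,0]
    - [100,0,0,-40,0,0,0]
    - [100,0,0,-40,0,0,0]
    - [100,0,0,-40,0,0,0]
    - [100,0,0,-40,0,0,0]

```text
time_s: 5.03
tcp_pos: [0.4398, 0.1943, 0.1085]
ee_rot: [[-0.491, -0.871, 0.001], [-0.871, 0.491, 0.001], [-0.002, -0.001, -1.0]]
wrist_force: [0.7, 0.1, 0.0]
gripper_width: 1.002
gripper_force: 0.0
```

Request:
drive_tool:
  rows:
    - [80,0,0,-20,0,0,0]
    - [60,0,0,0,0,0,0]
    - [60,0,0,0,0,0,0]

```text
time_s: 5.28
tcp_pos: [0.4398, 0.1942, 0.0893]
ee_rot: [[-0.491, -0.871, -0.001], [-0.871, 0.491, -0.002], [0.002, 0.0, -1.0]]
wrist_force: [0.3, 0.8, 0.7]
gripper_width: 0.853
gripper_force: 0.0
```

```bash
python3 - <<'E'
from h import *
s=sense(); print(s['tcp_pos'],s['ee_rot'][:2,1],s['joints'].round(1)); c=wrist(); save(c,'w4.png')
for p in ([.4415,.199,.027],[.4415,.199,0]): print(pix(c,p))
E
```

```text
[0.43977812 0.19420562 0.08926184] [-0.87134776  0.49066594] [ 43.3  18.5 -30.9   0.  -40.8 -72.7]
(np.float64(318.928591010507), np.float64(232.05918269443325))
(np.float64(318.9977936381016), np.float64(218.07733348848365))
```

View pics/w4.png

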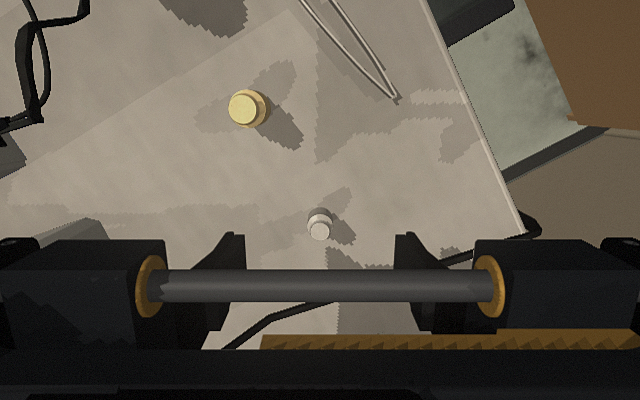

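The knob is seen at (319, 232), exactly where the estimate projects. I go down and close.

Request:
drive_tool:
  rows:
    - [60,1.6,4.8,-30,0,0,0]
    - [60,0,0,-20,0,0,0]
    - [60,0,0,-10.5,0,0,0]
    - [50,0,0,0,0,0,0]
    - [0,0,0,0,0,0,0]

```text
time_s: 5.75
tcp_pos: [0.4424, 0.2007, 0.0307]
ee_rot: [[-0.49, -0.872, 0.003], [-0.872, 0.49, 0.002], [-0.003, -0.001, -1.0]]
wrist_force: [0.3, -0.1, 0.5]
gripper_width: 0.527
gripper_force: 0.0
```

Request:
drive_tool:
  rows:
    - [0,0,0,0,0,0,0]
    - [0,0,0,0,0,0,0]
    - [0,0,0,0,0,0,0]
    - [0,0,0,0,0,0,0]
    - [0,0,0,0,0,0,0]

```text
time_s: 6.17
tcp_pos: [0.4415, 0.2002, 0.0297]
ee_rot: [[-0.49, -0.872, 0.001], [-0.872, 0.49, 0.001], [-0.001, -0.0, -1.0]]
wrist_force: [-1.1, -0.0, 3.6]
gripper_width: 0.165
gripper_force: 30.1
```

Request:
drive_tool:
  rows:
    - [0,0,0,10,0,0,0]
    - [0,0,0,25,0,0,0]
    - [0,0,0,40,0,0,0]
    - [0,0,0,20,0,0,0]
    - [0,0,0,0,0,0,0]

```text
time_s: 6.58
tcp_pos: [0.4436, 0.2018, 0.1289]
ee_rot: [[-0.489, -0.872, 0.008], [-0.872, 0.489, 0.006], [-0.01, -0.004, -1.0]]
wrist_force: [0.8, 1.3, -0.6]
gripper_width: 0.166
gripper_force: 30.0
```

```bash
python3 - <<'E'
from h import *
s=sense(); print(s['tcp_pos'],s['gripper_width'],s['gripper_force'])
a=[]
for n in('scene','wrist'):
    c=wrist() if n=='wrist' else capture(n); u,v=map(int,pix(c,s['tcp_pos'])); print(n,u,v)
    u=min(max(u,60),580);v=min(max(v,50),350); a.append(cv2.resize(c['frame'][v-50:v+50,u-60:u+60,::-1],None,fx=4,fy=4,interpolation=2))
cv2.imwrite('pics/g1.png',cv2.resize(np.hstack(a),(800,333)))
E
```

```text
[0.44362291 0.20184389 0.12885591] 0.1661254059049795 29.950828446890227
scene 184 135
wrist 314 277
```

View pics/g1.png

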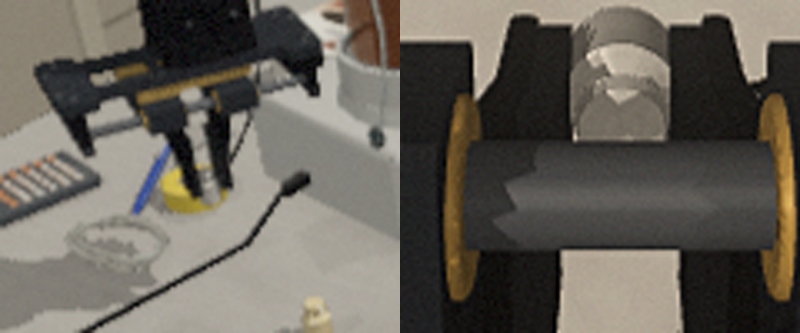

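```bash
python3 - <<'E'
from h import *
s=sense(); c=wrist(); m=np.zeros((400,640),bool); m[225:270,304:336]=1
v,u=np.nonzero(m); P=cloud(c,m); R=np.array(s['ee_rot']); Q=(P-s['tcp_pos'])@R*1000
Z=np.full((400,640,3),np.nan); k=m&(c['z_map']>0); Z[k]=Q
for r in range(225,270,3): print(r,[tuple(np.round(Z[r,x]).tolist()) for x in (308,314,320,326,332)])
for p in ([0,0,0],[0,0,3],[0,0,.019]): print(pix(c,s['tcp_pos']+R@np.array(p)))
cv2.imwrite('pics/g2.png',cv2.resize(c['frame'][215:275,280:360,::-1],None,fx=8,fy=8,interpolation=2))
E
```

```text
225 [(-24.0, -8.0, 126.0), (-24.0, -3.0, 126.0), (-23.0, 2.0, 125.0), (-23.0, 6.0, 125.0), (-24.0, 11.0, 126.0)]
228 [(-26.0, -8.0, 126.0), (-26.0, -3.0, 125.0), (-26.0, 2.0, 126.0), (-26.0, 6.0, 126.0), (-26.0, 11.0, 126.0)]
231 [(-29.0, -8.0, 126.0), (9.0, -2.0, 28.0), (9.0, 1.0, 26.0), (9.0, 5.0, 27.0), (-29.0, 11.0, 125.0)]
234 [(7.0, -5.0, 28.0), (9.0, -2.0, 23.0), (9.0, 1.0, 22.0), (9.0, 4.0, 22.0), (7.0, 8.0, 29.0)]
237 [(7.0, -5.0, 23.0), (9.0, -1.0, 19.0), (10.0, 1.0, 17.0), (9.0, 4.0, 19.0), (7.0, 8.0, 25.0)]
240 [(7.0, -4.0, 20.0), (9.0, -1.0, 15.0), (10.0, 1.0, 13.0), (9.0, 4.0, 15.0), (8.0, 7.0, 18.0)]
243 [(8.0, -4.0, 15.0), (8.0, -1.0, 14.0), (8.0, 1.0, 13.0), (8.0, 4.0, 14.0), (7.0, 7.0, 16.0)]
246 [(7.0, -4.0, 14.0), (7.0, -1.0, 12.0), (6.0, 1.0, 14.0), (7.0, 4.0, 13.0), (7.0, 7.0, 13.0)]
249 [(5.0, -4.0, 13.0), (6.0, -1.0, 12.0), (8.0, 1.0, 6.0), (6.0, 4.0, 12.0), (5.0, 7.0, 14.0)]
252 [(4.0, -4.0, 13.0), (7.0, -1.0, 5.0), (8.0, 1.0, 4.0), (8.0, 4.0, 5.0), (5.0, 7.0, 11.0)]
255 [(5.0, -4.0, 6.0), (6.0, -1.0, 4.0), (7.0, 1.0, 2.0), (6.0, 4.0, 4.0), (5.0, 7.0, 6.0)]
258 [(4.0, -4.0, 5.0), (5.0, -1.0, 3.0), (5.0, 1.0, 4.0), (5.0, 4.0, 4.0), (4.0, 7.0, 5.0)]
261 [(4.0, -4.0, 3.0), (3.0, -1.0, 4.0), (3.0, 1.0, 4.0), (3.0, 4.0, 4.0), (3.0, 7.0, 4.0)]
264 [(3.0, -4.0, 3.0), (2.0, -1.0, 3.0), (2.0, 1.0, 3.0), (2.0, 4.0, 3.0), (2.0, 7.0, 3.0)]
267 [(0.0, -4.0, 4.0), (1.0, -1.0, 3.0), (0.0, 1.0, 4.0), (0.0, 4.0, 4.0), (0.0, 7.0, 4.0)]
(np.float64(316.75286900540533), np.float64(271.7109447170975))
(np.float64(319.48048656231117), np.float64(108.86937354909271))
(np.float64(317.05318251255767), np.float64(253.78191972463458))
```

View pics/g2.png

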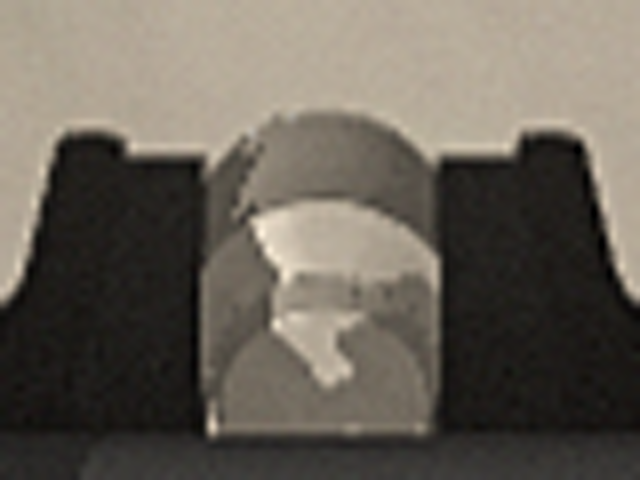

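The weight is held upright and centred: its front face is at tool x +9 mm and the knob top at z +3.5 mm. I carry it to well_50.

Request:
drive_tool:
  rows:
    - [0,0,-38,4,0,0,0]
    - [0,0,-40,4,0,0,0]
    - [0,0,-40,4,0,0,0]
    - [0,0,-40,0,0,0,0]
    - [0,0,-40,0,0,0,0]

```text
time_s: 7.15
tcp_pos: [0.4397, 0.0, 0.1347]
ee_rot: [[-0.489, -0.872, -0.003], [-0.872, 0.489, -0.001], [0.002, 0.002, -1.0]]
wrist_force: [0.4, -0.2, -0.3]
gripper_width: 0.17
gripper_force: 30.0
```

Request:
drive_tool:
  rows:
    - [0,20,-35,0,0,0,0]
    - [0,20,-35,0,0,0,0]
    - [0,20,-25,0,0,0,0]
    - [0,10,-5,0,0,0,0]
    - [0,0,0,0,0,0,0]

```text
time_s: 7.57
tcp_pos: [0.5119, -0.1001, 0.1337]
ee_rot: [[-0.493, -0.87, -0.003], [-0.87, 0.493, -0.001], [0.002, 0.002, -1.0]]
wrist_force: [0.4, 1.1, -1.1]
gripper_width: 0.164
gripper_force: 30.0
```

```bash
python3 - <<'E'
from blk import *
print(sense()['tcp_pos'],sense()['ee_rot'].round(3)); c=wrist(); holes(c)
E
```

```text
[ 0.5119381  -0.10011904  0.13373061] [[-0.493 -0.87  -0.003]
 [-0.87   0.493 -0.001]
 [ 0.002  0.002 -1.   ]]
block [ 0.5772 -0.0595] [49.   9.2] 32.47119140625
block [ 0.4924 -0.1556] [159.8  60.2] 28.79400062561035
hole 0.5205 -0.1037 d 22.8
hole 0.5038 -0.134 d 28.1
hole 0.4847 -0.1689 d 33.9
```

Two views agree within 1 mm. I lower it into well_50.

Request:
drive_tool:
  rows:
    - [0,9.7,-2.4,0,0,0,0]
    - [0,0,0,-30,0,0,0]
    - [0,0,0,-30,0,0,0]
    - [0,0,0,-10,0,0,0]
    - [0,0,0,0,0,0,0]

```text
time_s: 8.03
tcp_pos: [0.5183, -0.1, 0.0632]
ee_rot: [[-0.489, -0.872, -0.008], [-0.872, 0.489, -0.001], [0.004, 0.006, -1.0]]
wrist_force: [0.3, 0.1, 0.4]
gripper_width: 0.161
gripper_force: 30.0
```

Request:
drive_tool:
  rows:
    - [0,0,0,0,0,0,0]
    - [0,0,0,0,0,0,0]

```text
time_s: 8.2
tcp_pos: [0.522, -0.1001, 0.0674]
ee_rot: [[-0.489, -0.872, 0.002], [-0.872, 0.489, -0.0], [-0.001, -0.002, -1.0]]
wrist_force: [0.8, -0.4, -0.5]
gripper_width: 0.166
gripper_force: 30.0
```

Request:
drive_tool:
  rows:
    - [0,-0.4,-2.4,-10,0,0,0]
    - [0,0,0,-7,0,0,0]
    - [0,0,0,-4,0,0,0]
    - [0,0,0,-2,0,0,0]
    - [0,0,0,0,0,0,0]

```text
time_s: 8.62
tcp_pos: [0.5202, -0.103, 0.0432]
ee_rot: [[-0.49, -0.872, -0.001], [-0.872, 0.49, -0.0], [0.001, 0.001, -1.0]]
wrist_force: [-1.0, 0.2, 2.7]
gripper_width: 0.164
gripper_force: 30.0
```

Request:
drive_tool:
  rows:
    - [0,0,0,-1,0,0,0]
    - [0,0,0,0,0,0,0]
    - [0,0,0,0,0,0,0]

```text
time_s: 8.87
tcp_pos: [0.5202, -0.103, 0.0431]
ee_rot: [[-0.49, -0.872, -0.0], [-0.872, 0.49, -0.0], [0.0, 0.0, -1.0]]
wrist_force: [-2.6, 0.9, 7.7]
gripper_width: 0.165
gripper_force: 30.1
```

Contact is 7.7 N at exactly the seated height. I release and rise.

Request:
drive_tool:
  rows:
    - [20,0,0,0.5,0,0,0]
    - [30,0,0,0,0,0,0]
    - [45,0,0,0,0,0,0]
    - [45,0,0,0,0,0,0]
    - [45,0,0,0,0,0,0]

```text
time_s: 9.28
tcp_pos: [0.5204, -0.103, 0.0423]
ee_rot: [[-0.49, -0.872, -0.0], [-0.872, 0.49, -0.0], [0.0, 0.0, -1.0]]
wrist_force: [0.5, 0.1, -0.1]
gripper_width: 0.405
gripper_force: 0.0
```

Request:
drive_tool:
  rows:
    - [45,0,0,15,0,0,0]
    - [45,0,0,35,0,0,0]
    - [60,0,0,40,0,0,0]
    - [60,-30,20,0,0,0,0]
    - [60,-30,30,0,0,0,0]

```text
time_s: 9.7
tcp_pos: [0.4632, -0.0536, 0.1346]
ee_rot: [[-0.493, -0.87, 0.007], [-0.87, 0.493, 0.001], [-0.004, -0.005, -1.0]]
wrist_force: [-0.4, 1.8, -0.3]
gripper_width: 0.565
gripper_force: 0.0
```

```bash
python3 - <<'E'
from blk import *
s=sense(); print(s['tcp_pos'],s['gripper_width'])
for n in ('scene','top'):
    c=capture(n); 
    if n=='scene': cv2.imwrite('pics/s2.png',cv2.resize(c['frame'][150:250,270:370,::-1],None,fx=5,fy=5,interpolation=2))
    P=cloud(c,np.ones((400,640),bool)); Q=P[(np.hypot(P[:,0]-.5213,P[:,1]+.103)<.012)&(P[:,2]>.024)]; print(n,len(Q),Q.mean(0) if len(Q) else 0, Q[:,2].max() if len(Q) else 0)
E
```

```text
[ 0.4631514  -0.05361576  0.1346304 ] 0.5651428229941866
scene 120 [ 0.52099748 -0.1043175   0.14039633] 0.23405316933586748
top 90 [ 0.51976954 -0.10286828  0.2048311 ] 0.22824439835540541
```

View pics/s2.png

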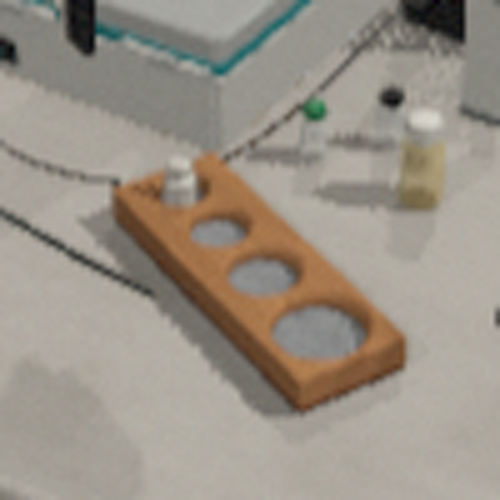

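The 50 stands upright in the narrowest well at (180, 185). Next is the 100.

Request:
drive_tool:
  rows:
    - [60,-10,40,0,0,0,0]
    - [60,-8,40,0,0,0,0]
    - [60,0,40,0,0,0,0]
    - [60,0,40,0,0,0,0]
    - [60,0,0,0,0,0,0]

```text
time_s: 10.22
tcp_pos: [0.4446, 0.1121, 0.1332]
ee_rot: [[-0.484, -0.875, 0.004], [-0.875, 0.484, 0.002], [-0.004, -0.002, -1.0]]
wrist_force: [1.0, -0.6, 0.1]
gripper_width: 0.596
gripper_force: 0.0
```

Request:
drive_tool:
  rows:
    - [60,0,0,-20,0,0,0]
    - [60,0,0,-20,0,0,0]
    - [60,0,0,0,0,0,0]
    - [60,0,0,0,0,0,0]

```text
time_s: 10.55
tcp_pos: [0.4426, 0.106, 0.0919]
ee_rot: [[-0.49, -0.872, -0.002], [-0.872, 0.49, -0.002], [0.003, 0.001, -1.0]]
wrist_force: [0.0, 0.3, 0.7]
gripper_width: 0.6
gripper_force: 0.0
```

```bash
cat > chk.py <<'E'
from blk import *
import sys
k=sys.argv[1]; s=sense(); c=wrist(); P=cloud(c,np.ones((400,640),bool)); r=fitw(P,k); print(s['tcp_pos'],r)
g=r[0] if r else np.array(SP[k][2]); print('delta mm',(g-s['tcp_pos'][:2])*1000,'knob px',pix(c,[*g,.034 if k=='100' else .06 if k=='500' else .046]))
for q in search_frame('weight_%s_mid'%k,c)[:2]: print(q)
E
python3 chk.py 100
```

```text
[0.4426346  0.10601787 0.09187152] (array([0.4416, 0.1135]), 215, np.float64(0.0338))
delta mm [-1.0346035   7.48212606] knob px (np.float64(324.9177507896376), np.float64(236.22516823497364))
{'xy': [324.1, 223.3], 'p': 0.72}
```

Fit confirmed at (0.4416, 0.1135), top 34 mm.

Request:
drive_tool:
  rows:
    - [60,-1,7.6,-20,0,0,0]
    - [60,0,0,-20,0,0,0]
    - [60,0,0,-15,0,0,0]
    - [60,0,0,-6,0,0,0]
    - [60,0,0,0,0,0,0]

```text
time_s: 11.07
tcp_pos: [0.4419, 0.1138, 0.0312]
ee_rot: [[-0.49, -0.872, -0.001], [-0.872, 0.49, -0.001], [0.001, 0.0, -1.0]]
wrist_force: [0.1, 0.1, 0.6]
gripper_width: 0.6
gripper_force: 0.0
```

Request:
drive_tool:
  rows:
    - [10,0,0,0,0,0,0]
    - [0,0,0,0,0,0,0]
    - [0,0,0,0,0,0,0]
    - [0,0,0,0,0,0,0]
    - [0,0,0,0,0,0,0]

```text
time_s: 11.48
tcp_pos: [0.4423, 0.1143, 0.0321]
ee_rot: [[-0.49, -0.872, 0.001], [-0.872, 0.49, 0.001], [-0.001, -0.001, -1.0]]
wrist_force: [-0.1, -1.4, -0.2]
gripper_width: 0.309
gripper_force: 0.0
```

Request:
drive_tool:
  rows:
    - [0,0,0,0,0,0,0]
    - [0,0,0,0,0,0,0]
    - [0,0,0,0,0,0,0]

```text
time_s: 11.73
tcp_pos: [0.4423, 0.1143, 0.0319]
ee_rot: [[-0.49, -0.872, 0.001], [-0.872, 0.49, 0.0], [-0.001, -0.001, -1.0]]
wrist_force: [-0.5, -0.2, 4.6]
gripper_width: 0.233
gripper_force: 30.0
```

Request:
drive_tool:
  rows:
    - [0,0,0,10,0,0,0]
    - [0,0,0,30,0,0,0]
    - [0,0,0,40,0,0,0]
    - [0,0,-20,30,0,0,0]
    - [0,0,-40,0,0,0,0]

```text
time_s: 12.15
tcp_pos: [0.4468, 0.0573, 0.1476]
ee_rot: [[-0.484, -0.875, 0.014], [-0.875, 0.484, 0.005], [-0.011, -0.01, -1.0]]
wrist_force: [1.5, -0.1, -1.2]
gripper_width: 0.232
gripper_force: 30.0
```

Request:
drive_tool:
  rows:
    - [0,0,-40,0,0,0,0]
    - [0,10,-40,0,0,0,0]
    - [0,20,-40,0,0,0,0]
    - [0,20,-40,0,0,0,0]
    - [0,13,-28,0,0,0,0]

```text
time_s: 12.57
tcp_pos: [0.5029, -0.1311, 0.1413]
ee_rot: [[-0.491, -0.871, 0.0], [-0.871, 0.491, -0.0], [0.0, -0.0, -1.0]]
wrist_force: [0.6, 0.1, -0.0]
gripper_width: 0.233
gripper_force: 30.0
```

Request:
drive_tool:
  rows:
    - [0,0,0,-20,0,0,0]
    - [0,0,0,-20,0,0,0]
    - [0,0,0,0,0,0,0]
    - [0,0,0,0,0,0,0]

```text
time_s: 12.9
tcp_pos: [0.5011, -0.1286, 0.1004]
ee_rot: [[-0.49, -0.872, -0.004], [-0.872, 0.49, -0.0], [0.002, 0.003, -1.0]]
wrist_force: [-0.2, 0.3, -0.5]
gripper_width: 0.234
gripper_force: 30.0
```

Request:
drive_tool:
  rows:
    - [0,3.8,-5,-10,0,0,0]
    - [0,0,0,-15,0,0,0]
    - [0,0,0,-5,0,0,0]
    - [0,0,0,0,0,0,0]
    - [0,0,0,0,0,0,0]

```text
time_s: 13.32
tcp_pos: [0.5064, -0.1332, 0.0719]
ee_rot: [[-0.489, -0.872, 0.0], [-0.872, 0.489, -0.0], [-0.0, -0.001, -1.0]]
wrist_force: [-0.0, -0.1, -1.2]
gripper_width: 0.23
gripper_force: 30.0
```

```bash
python3 -c "
from h import *
s=sense();print(s['tcp_pos'],(np.array([.5048,-.1335,.0454])-s['tcp_pos'])*1000)"
```

```text
[ 0.50641334 -0.13322953  0.0719089 ] [ -1.61333649  -0.27046837 -26.5089025 ]
```

Request:
drive_tool:
  rows:
    - [0,-1.6,-0.3,-10,0,0,0]
    - [0,0,0,-8,0,0,0]
    - [0,0,0,-5,0,0,0]
    - [0,0,0,-2,0,0,0]
    - [0,0,0,0,0,0,0]

```text
time_s: 13.73
tcp_pos: [0.5043, -0.1337, 0.0462]
ee_rot: [[-0.49, -0.872, -0.001], [-0.872, 0.49, -0.0], [0.0, 0.001, -1.0]]
wrist_force: [-0.3, 0.2, -0.5]
gripper_width: 0.231
gripper_force: 30.0
```

Request:
drive_tool:
  rows:
    - [0,0,0,-1,0,0,0]
    - [0,0,0,0,0,0,0]
    - [0,0,0,0,0,0,0]

```text
time_s: 13.98
tcp_pos: [0.5047, -0.1337, 0.0458]
ee_rot: [[-0.49, -0.872, 0.001], [-0.872, 0.49, -0.0], [-0.0, -0.001, -1.0]]
wrist_force: [-0.8, -0.1, -1.3]
gripper_width: 0.231
gripper_force: 30.0
```

No contact yet, so a little lower, then release.

Request:
drive_tool:
  rows:
    - [0,0,0,-0.8,0,0,0]
    - [0,0,0,0,0,0,0]
    - [0,0,0,0,0,0,0]

```text
time_s: 14.23
tcp_pos: [0.5048, -0.1337, 0.0454]
ee_rot: [[-0.49, -0.872, 0.001], [-0.872, 0.49, -0.0], [-0.0, -0.001, -1.0]]
wrist_force: [-0.6, 1.0, 4.4]
gripper_width: 0.238
gripper_force: 30.0
```

Request:
drive_tool:
  rows:
    - [30,0,0,0,0,0,0]
    - [45,0,0,0,0,0,0]
    - [50,0,0,0,0,0,0]
    - [50,0,0,0,0,0,0]
    - [50,0,0,0,0,0,0]

```text
time_s: 14.65
tcp_pos: [0.5043, -0.1337, 0.0444]
ee_rot: [[-0.49, -0.872, -0.0], [-0.872, 0.49, 0.0], [0.0, 0.0, -1.0]]
wrist_force: [-0.8, -0.2, 0.1]
gripper_width: 0.471
gripper_force: 0.0
```

Request:
drive_tool:
  rows:
    - [50,0,0,15,0,0,0]
    - [60,0,0,35,0,0,0]
    - [70,0,0,40,0,0,0]
    - [75,-20,40,10,0,0,0]
    - [75,-20,40,10,0,0,0]

```text
time_s: 15.07
tcp_pos: [0.4693, -0.061, 0.1548]
ee_rot: [[-0.494, -0.87, 0.005], [-0.87, 0.494, 0.001], [-0.003, -0.004, -1.0]]
wrist_force: [0.0, 0.8, -0.7]
gripper_width: 0.705
gripper_force: 0.0
```

Request:
drive_tool:
  rows:
    - [75,-20,40,0,0,0,0]
    - [75,0,25,0,0,0,0]
    - [75,0,0,0,0,0,0]
    - [75,0,0,0,0,0,0]

```text
time_s: 15.4
tcp_pos: [0.4494, 0.0024, 0.1532]
ee_rot: [[-0.487, -0.873, 0.001], [-0.873, 0.487, 0.0], [-0.001, -0.0, -1.0]]
wrist_force: [0.3, -0.2, 0.2]
gripper_width: 0.751
gripper_force: 0.0
```

```bash
python3 chk.py 500; python3 - <<'E'
from blk import *
c=wrist()
a=capture('scene')['frame'][150:250,270:370,::-1]; cv2.imwrite('pics/s3.png',np.hstack([cv2.resize(a,(400,400),interpolation=2),cv2.resize(c['frame'][:250,160:410,::-1],(400,400))]))
E
```

```text
[0.44937376 0.00240036 0.15317752] (array([0.4482, 0.0094]), 408, np.float64(0.0596))
delta mm [-1.17376146  6.99963974] knob px (np.float64(324.16107752567314), np.float64(216.64997391518676))
{'xy': [324.2, 205.4], 'p': 0.75}
```

View pics/s3.png

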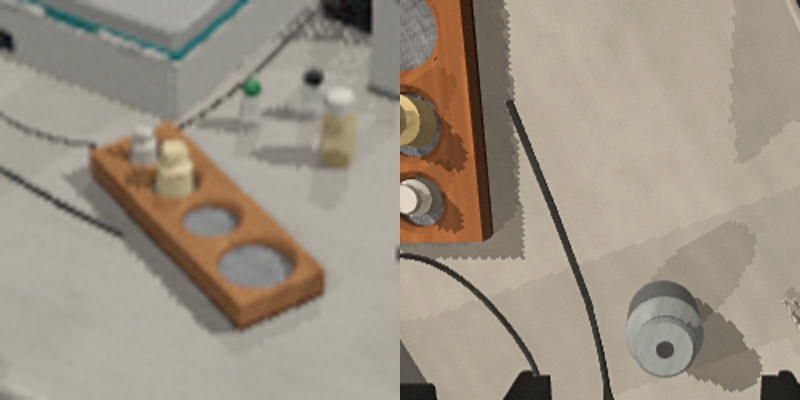

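Both small weights are seated, the brass one at (175, 170) in the left view. The 500's fit is confirmed, so I go down on it.

Request:
drive_tool:
  rows:
    - [65,-1.2,7,-20,0,0,0]
    - [65,0,0,-30,0,0,0]
    - [65,0,0,-20,0,0,0]
    - [65,0,0,0,0,0,0]
    - [65,0,0,0,0,0,0]

```text
time_s: 16.02
tcp_pos: [0.4479, 0.0073, 0.0822]
ee_rot: [[-0.491, -0.871, -0.003], [-0.871, 0.491, -0.001], [0.003, 0.002, -1.0]]
wrist_force: [0.0, -0.2, 0.4]
gripper_width: 0.657
gripper_force: 0.0
```

```bash
python3 chk.py 500
```

```text
[0.44794261 0.00730714 0.0822209 ] (array([0.4482, 0.0095]), 820, np.float64(0.0595))
delta mm [0.25738805 2.19286034] knob px (np.float64(318.7135365245478), np.float64(254.90139777415726))
{'xy': [321.6, 228.7], 'p': 0.74}
```

Request:
drive_tool:
  rows:
    - [65,0.2,2.2,-20,0,0,0]
    - [65,0,0,-18,0,0,0]
    - [65,0,0,-8,0,0,0]
    - [65,0,0,0,0,0,0]
    - [10,0,0,0,0,0,0]

```text
time_s: 16.53
tcp_pos: [0.4491, 0.0106, 0.0377]
ee_rot: [[-0.49, -0.872, 0.001], [-0.872, 0.49, 0.0], [-0.001, -0.001, -1.0]]
wrist_force: [0.0, 0.8, -0.2]
gripper_width: 0.622
gripper_force: 0.0
```

Request:
drive_tool:
  rows:
    - [0,0,0,0,0,0,0]
    - [0,0,0,0,0,0,0]
    - [0,0,0,0,0,0,0]
    - [0,0,0,0,0,0,0]
    - [0,0,0,0,0,0,0]

```text
time_s: 16.95
tcp_pos: [0.4496, 0.0108, 0.0379]
ee_rot: [[-0.489, -0.872, 0.003], [-0.872, 0.489, 0.001], [-0.002, -0.002, -1.0]]
wrist_force: [0.7, -1.3, 4.8]
gripper_width: 0.424
gripper_force: 30.0
```

Request:
drive_tool:
  rows:
    - [0,0,0,10,0,0,0]
    - [0,0,0,30,0,0,0]
    - [0,0,0,40,0,0,0]
    - [0,0,-30,10,0,0,0]
    - [0,2,-37,0,0,0,0]

```text
time_s: 17.37
tcp_pos: [0.452, -0.0552, 0.1298]
ee_rot: [[-0.486, -0.874, 0.007], [-0.874, 0.486, 0.002], [-0.005, -0.005, -1.0]]
wrist_force: [1.0, -0.4, -6.2]
gripper_width: 0.427
gripper_force: 30.0
```

Request:
drive_tool:
  rows:
    - [0,2,-37,0,0,0,0]
    - [0,2,-37,0,0,0,0]
    - [0,2,-37,0,0,0,0]
    - [0,2,-32,0,0,0,0]
    - [0,2,-10,0,0,0,0]

```text
time_s: 17.78
tcp_pos: [0.4587, -0.2125, 0.1254]
ee_rot: [[-0.494, -0.869, -0.004], [-0.869, 0.494, 0.001], [0.001, 0.003, -1.0]]
wrist_force: [0.5, 0.1, -4.4]
gripper_width: 0.42
gripper_force: 30.0
```

Request:
drive_tool:
  rows:
    - [0,0,0,-15,0,0,0]
    - [0,0,0,-15,0,0,0]
    - [0,0,0,0,0,0,0]
    - [0,0,0,0,0,0,0]

```text
time_s: 18.12
tcp_pos: [0.4586, -0.209, 0.0954]
ee_rot: [[-0.49, -0.872, -0.005], [-0.872, 0.49, 0.001], [0.002, 0.005, -1.0]]
wrist_force: [0.3, -0.7, -4.9]
gripper_width: 0.424
gripper_force: 30.0
```

```bash
python3 -c "
from h import *
s=sense();print(s['tcp_pos'],s['gripper_width'],(np.array([.462,-.2115,.0514])-s['tcp_pos'])*1000)"
```

```text
[ 0.4585914  -0.20902498  0.0953526 ] 0.4242343996836066 [  3.40859669  -2.47501683 -43.95259678]
```

Request:
drive_tool:
  rows:
    - [0,3.4,-2.5,-10,0,0,0]
    - [0,0,0,-10,0,0,0]
    - [0,0,0,0,0,0,0]
    - [0,0,0,0,0,0,0]

```text
time_s: 18.45
tcp_pos: [0.4632, -0.2117, 0.0762]
ee_rot: [[-0.49, -0.872, -0.002], [-0.872, 0.49, 0.0], [0.001, 0.002, -1.0]]
wrist_force: [0.3, -0.3, -5.5]
gripper_width: 0.428
gripper_force: 30.0
```

```bash
python3 -c "
from h import *
s=sense();print(s['tcp_pos'],s['gripper_width'],(np.array([.462,-.2115,.0514])-s['tcp_pos'])*1000)"
```

```text
[ 0.4631836  -0.21171175  0.07615343] 0.4275524134758286 [ -1.18359807   0.21175447 -24.75343006]
```

Request:
drive_tool:
  rows:
    - [0,-1.1,0.2,-10,0,0,0]
    - [0,0,0,-7,0,0,0]
    - [0,0,0,-4,0,0,0]
    - [0,0,0,-2,0,0,0]
    - [0,0,0,0,0,0,0]

```text
time_s: 18.87
tcp_pos: [0.4625, -0.2117, 0.0536]
ee_rot: [[-0.49, -0.872, -0.001], [-0.872, 0.49, 0.0], [0.0, 0.001, -1.0]]
wrist_force: [-0.5, 0.2, -4.5]
gripper_width: 0.426
gripper_force: 30.0
```

Request:
drive_tool:
  rows:
    - [0,0,0,-1.5,0,0,0]
    - [0,0,0,0,0,0,0]
    - [0,0,0,0,0,0,0]

```text
time_s: 19.12
tcp_pos: [0.4629, -0.2118, 0.0526]
ee_rot: [[-0.49, -0.872, 0.0], [-0.872, 0.49, -0.0], [-0.0, -0.0, -1.0]]
wrist_force: [-0.9, -0.1, -4.4]
gripper_width: 0.426
gripper_force: 30.0
```

Request:
drive_tool:
  rows:
    - [0,0,0,-1.2,0,0,0]
    - [0,0,0,0,0,0,0]
    - [0,0,0,0,0,0,0]

```text
time_s: 19.37
tcp_pos: [0.4631, -0.2119, 0.0515]
ee_rot: [[-0.49, -0.872, 0.001], [-0.872, 0.49, -0.0], [-0.0, -0.001, -1.0]]
wrist_force: [0.4, 0.2, -4.5]
gripper_width: 0.426
gripper_force: 30.0
```

Request:
drive_tool:
  rows:
    - [0,0,0,-0.6,0,0,0]
    - [0,0,0,0,0,0,0]

```text
time_s: 19.53
tcp_pos: [0.4631, -0.2119, 0.0514]
ee_rot: [[-0.49, -0.872, 0.001], [-0.872, 0.49, -0.0], [-0.0, -0.001, -1.0]]
wrist_force: [-1.5, -0.8, 3.2]
gripper_width: 0.425
gripper_force: 30.0
```

Seated contact at 51.4 mm as predicted. I release and go to the 200.

Request:
drive_tool:
  rows:
    - [55,0,0,0,0,0,0]
    - [65,0,0,0,0,0,0]
    - [65,0,0,0,0,0,0]
    - [65,0,0,0,0,0,0]
    - [65,0,0,0,0,0,0]

```text
time_s: 19.95
tcp_pos: [0.4628, -0.2118, 0.0506]
ee_rot: [[-0.49, -0.872, 0.0], [-0.872, 0.49, -0.0], [-0.0, -0.0, -1.0]]
wrist_force: [-0.3, -0.8, 0.3]
gripper_width: 0.633
gripper_force: 0.0
```

Request:
drive_tool:
  rows:
    - [65,0,0,15,0,0,0]
    - [65,0,0,40,0,0,0]
    - [65,0,0,40,0,0,0]
    - [65,-7,-40,5,0,0,0]
    - [65,-7,-40,0,0,0,0]

```text
time_s: 20.37
tcp_pos: [0.4515, -0.2921, 0.1548]
ee_rot: [[-0.485, -0.875, 0.009], [-0.875, 0.485, -0.003], [-0.001, -0.009, -1.0]]
wrist_force: [0.7, -0.9, -0.8]
gripper_width: 0.648
gripper_force: 0.0
```

Request:
drive_tool:
  rows:
    - [65,-7,-40,0,0,0,0]
    - [65,-7,-35,0,0,0,0]
    - [65,0,0,-30,0,0,0]
    - [65,0,0,0,0,0,0]
    - [65,0,0,0,0,0,0]

```text
time_s: 20.78
tcp_pos: [0.4332, -0.3665, 0.1191]
ee_rot: [[-0.491, -0.871, -0.004], [-0.871, 0.491, 0.002], [0.0, 0.005, -1.0]]
wrist_force: [-0.6, 0.1, 0.3]
gripper_width: 0.647
gripper_force: 0.0
```

```bash
python3 chk.py 200
```

```text
[ 0.43320844 -0.36649962  0.11910913] (array([ 0.4328, -0.3788]), 268, np.float64(0.1989))
delta mm [ -0.4084372  -12.30037565] knob px (np.float64(308.16929054944256), np.float64(202.39821918692695))
{'xy': [311.8, 193.3], 'p': 0.88}
```

Request:
drive_tool:
  rows:
    - [65,-0.4,-12.3,0,0,0,0]
    - [65,0,0,-30,0,0,0]
    - [65,0,0,-10,0,0,0]
    - [65,0,0,0,0,0,0]
    - [65,0,0,0,0,0,0]

```text
time_s: 21.3
tcp_pos: [0.4344, -0.3789, 0.0808]
ee_rot: [[-0.489, -0.872, -0.001], [-0.872, 0.489, 0.0], [0.0, 0.001, -1.0]]
wrist_force: [-0.3, 0.0, 0.7]
gripper_width: 0.649
gripper_force: 0.0
```

```bash
python3 chk.py 200
```

```text
[ 0.43444288 -0.37889579  0.08079292] (array([ 0.4328, -0.3787]), 471, np.float64(0.0456))
delta mm [-1.64287856  0.19579259] knob px (np.float64(320.02011664264955), np.float64(240.43336085506638))
{'xy': [321.8, 226.8], 'p': 0.74}
```

Request:
drive_tool:
  rows:
    - [65,-1.6,0.2,-20,0,0,0]
    - [65,0,0,-18,0,0,0]
    - [65,0,0,-10,0,0,0]
    - [65,0,0,0,0,0,0]
    - [10,0,0,0,0,0,0]

```text
time_s: 21.82
tcp_pos: [0.4331, -0.3791, 0.033]
ee_rot: [[-0.489, -0.872, 0.0], [-0.872, 0.489, -0.0], [0.0, -0.0, -1.0]]
wrist_force: [-0.0, -0.5, -0.3]
gripper_width: 0.628
gripper_force: 0.0
```

Request:
drive_tool:
  rows:
    - [0,0,0,0,0,0,0]
    - [0,0,0,0,0,0,0]
    - [0,0,0,0,0,0,0]
    - [0,0,0,0,0,0,0]
    - [0,0,0,0,0,0,0]

```text
time_s: 22.23
tcp_pos: [0.4333, -0.3792, 0.0333]
ee_rot: [[-0.49, -0.872, 0.002], [-0.872, 0.49, -0.001], [0.0, -0.002, -1.0]]
wrist_force: [0.3, 0.4, 1.5]
gripper_width: 0.307
gripper_force: 30.0
```

Request:
drive_tool:
  rows:
    - [0,0,0,0,0,0,0]
    - [0,0,0,0,0,0,0]

```text
time_s: 22.4
tcp_pos: [0.4333, -0.3792, 0.0333]
ee_rot: [[-0.49, -0.872, 0.001], [-0.872, 0.49, -0.001], [0.0, -0.002, -1.0]]
wrist_force: [0.5, 0.5, 3.9]
gripper_width: 0.31
gripper_force: 30.0
```

Request:
drive_tool:
  rows:
    - [0,0,0,10,0,0,0]
    - [0,0,0,30,0,0,0]
    - [0,0,0,40,0,0,0]
    - [0,0,0,35,0,0,0]
    - [0,10,38,0,0,0,0]

```text
time_s: 22.82
tcp_pos: [0.4459, -0.3468, 0.1555]
ee_rot: [[-0.493, -0.87, 0.013], [-0.87, 0.493, -0.009], [0.002, -0.016, -1.0]]
wrist_force: [4.1, 0.6, -1.5]
gripper_width: 0.308
gripper_force: 30.0
```

Request:
drive_tool:
  rows:
    - [0,10,40,0,0,0,0]
    - [0,10,40,0,0,0,0]
    - [0,10,40,0,0,0,0]
    - [0,10,38,0,0,0,0]
    - [0,3,15,0,0,0,0]

```text
time_s: 23.23
tcp_pos: [0.4858, -0.1642, 0.1478]
ee_rot: [[-0.487, -0.873, -0.0], [-0.873, 0.487, 0.001], [-0.001, 0.001, -1.0]]
wrist_force: [0.4, -0.1, -1.3]
gripper_width: 0.312
gripper_force: 30.0
```

Request:
drive_tool:
  rows:
    - [0,0,0,0,0,0,0]
    - [0,0,0,0,0,0,0]

```text
time_s: 23.4
tcp_pos: [0.4853, -0.167, 0.1476]
ee_rot: [[-0.488, -0.873, -0.001], [-0.873, 0.488, 0.0], [0.0, 0.001, -1.0]]
wrist_force: [-0.1, -0.3, -1.4]
gripper_width: 0.312
gripper_force: 30.0
```

```bash
python3 -c "
from h import *
s=sense();print(s['tcp_pos'],s['gripper_width'],(np.array([.4848,-.1704,.0468])-s['tcp_pos'])*1000)"
```

```text
[ 0.48525839 -0.16703227  0.14759324] 0.3115785409119268 [  -0.45838547   -3.36773046 -100.79323891]
```

Request:
drive_tool:
  rows:
    - [0,-0.4,-3.3,-10,0,0,0]
    - [0,0,0,-25,0,0,0]
    - [0,0,0,-25,0,0,0]
    - [0,0,0,-13,0,0,0]
    - [0,0,0,0,0,0,0]

```text
time_s: 23.82
tcp_pos: [0.4817, -0.1725, 0.0707]
ee_rot: [[-0.493, -0.87, -0.009], [-0.87, 0.493, 0.001], [0.004, 0.008, -1.0]]
wrist_force: [-0.8, 0.4, -1.9]
gripper_width: 0.311
gripper_force: 30.0
```

Request:
drive_tool:
  rows:
    - [0,0,0,0,0,0,0]
    - [0,0,0,0,0,0,0]

```text
time_s: 23.98
tcp_pos: [0.4857, -0.1722, 0.0751]
ee_rot: [[-0.491, -0.871, 0.001], [-0.871, 0.491, -0.0], [-0.0, -0.001, -1.0]]
wrist_force: [0.5, -0.6, -2.4]
gripper_width: 0.309
gripper_force: 30.0
```

```bash
python3 -c "
from h import *
s=sense();print(s['tcp_pos'],s['gripper_width'],(np.array([.4848,-.1704,.0468])-s['tcp_pos'])*1000)"
```

```text
[ 0.48573342 -0.17220853  0.07509459] 0.30912052185820166 [ -0.93341644   1.80852817 -28.29458598]
```

Request:
drive_tool:
  rows:
    - [0,-0.9,1.8,-10,0,0,0]
    - [0,0,0,-8,0,0,0]
    - [0,0,0,-5,0,0,0]
    - [0,0,0,-3,0,0,0]
    - [0,0,0,0,0,0,0]

```text
time_s: 24.4
tcp_pos: [0.4842, -0.1695, 0.0482]
ee_rot: [[-0.49, -0.872, -0.001], [-0.872, 0.49, 0.0], [0.0, 0.001, -1.0]]
wrist_force: [-0.4, 0.0, -2.3]
gripper_width: 0.306
gripper_force: 30.0
```

Request:
drive_tool:
  rows:
    - [0,0,0,-1.5,0,0,0]
    - [0,0,0,0,0,0,0]
    - [0,0,0,0,0,0,0]

```text
time_s: 24.65
tcp_pos: [0.4847, -0.1694, 0.0474]
ee_rot: [[-0.49, -0.872, 0.001], [-0.872, 0.49, -0.0], [-0.0, -0.001, -1.0]]
wrist_force: [0.5, 0.1, -2.4]
gripper_width: 0.309
gripper_force: 30.0
```

Request:
drive_tool:
  rows:
    - [0,0,0,-1,0,0,0]
    - [0,0,0,0,0,0,0]
    - [0,0,0,0,0,0,0]

```text
time_s: 24.9
tcp_pos: [0.4848, -0.1694, 0.0468]
ee_rot: [[-0.49, -0.872, 0.001], [-0.872, 0.49, -0.0], [-0.0, -0.001, -1.0]]
wrist_force: [-1.0, -0.1, 3.7]
gripper_width: 0.312
gripper_force: 30.0
```

Request:
drive_tool:
  rows:
    - [45,0,0,0,0,0,0]
    - [55,0,0,0,0,0,0]
    - [55,0,0,0,0,0,0]
    - [55,0,0,0,0,0,0]
    - [55,0,0,0,0,0,0]

```text
time_s: 25.32
tcp_pos: [0.4844, -0.1694, 0.046]
ee_rot: [[-0.49, -0.872, -0.0], [-0.872, 0.49, 0.0], [0.0, 0.0, -1.0]]
wrist_force: [0.1, -0.0, 0.5]
gripper_width: 0.533
gripper_force: 0.0
```

Request:
drive_tool:
  rows:
    - [55,0,0,15,0,0,0]
    - [55,0,0,40,0,0,0]
    - [60,0,0,40,0,0,0]
    - [60,0,0,40,0,0,0]
    - [60,0,0,40,0,0,0]

```text
time_s: 25.73
tcp_pos: [0.4839, -0.1694, 0.223]
ee_rot: [[-0.49, -0.872, -0.0], [-0.872, 0.49, 0.0], [0.0, 0.0, -1.0]]
wrist_force: [0.6, 0.7, -0.8]
gripper_width: 0.594
gripper_force: 0.0
```

Request:
drive_tool:
  rows:
    - [60,22,38,30,0,0,0]
    - [60,0,0,0,0,0,0]
    - [60,0,0,0,0,0,0]

```text
time_s: 25.98
tcp_pos: [0.5026, -0.1387, 0.246]
ee_rot: [[-0.488, -0.873, 0.004], [-0.873, 0.488, 0.001], [-0.002, -0.003, -1.0]]
wrist_force: [0.6, -0.3, -0.1]
gripper_width: 0.599
gripper_force: 0.0
```

```bash
python3 - <<'E'
from blk import *
c=wrist(); t=capture('scene')
P=np.vstack([cloud(c,np.ones((400,640),bool))])
for k,w in zip(['500','200','100','50'],[(.4611,-.2131),(.4847,-.1701),(.5044,-.1341),(.5215,-.1030)]):
    d,h,_=SP[k]; Q=P[(np.hypot(*(P[:,:2]-w).T)<d/2+.006)&(P[:,2]>.023)&(P[:,2]<.0135+h-.002)]
    g=least_squares(lambda x:np.hypot(*(Q[:,:2]-x).T)-d/2,w,loss='soft_l1',f_scale=.002).x
    T=P[(np.hypot(*(P[:,:2]-g).T)<d/2.5)]; print(k,len(Q),'off mm',np.round((g-w)*1000,1),'top',np.percentile(T[:,2],95).round(4))
cv2.imwrite('pics/end.png',np.hstack([cv2.resize(t['frame'][140:260,270:390,::-1],(400,400),interpolation=2),cv2.resize(c['frame'][40:240,220:420,::-1],(400,400))]))
E
```

```text
500 67 off mm [-0.1  0.1] top 0.0735
200 76 off mm [-1.   1.2] top 0.3406
100 58 off mm [-1.  -0.1] top 0.0476
50 36 off mm [-3.  -0.3] top 0.0405
```

View pics/end.png

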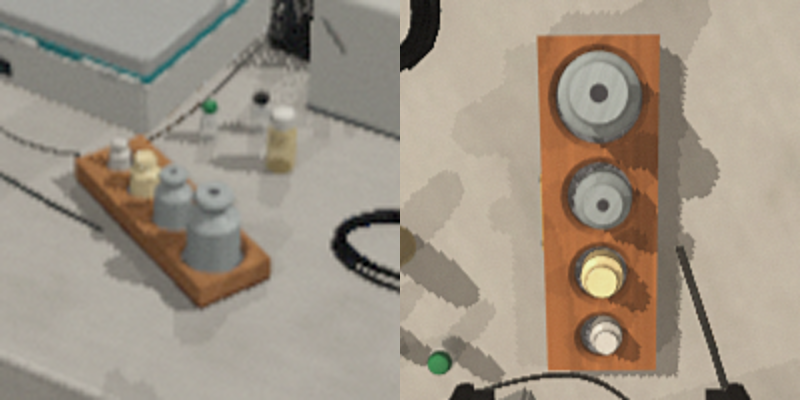

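All four stand upright in order. Tops of the 500, 100 and 50 are at 73.5, 47.6 and 40.5 mm, as they should be when seated, and no offset is over 3 mm. The 200's top reading was spoiled by the finger, but it touched down at its seated height and looks level.

```bash
python3 -c "
from station import *
print(finish_job())"
```

```text
the job is handed in; nothing more can be done
None
```

The job is handed in: all four weights stand upright in their wells in order of size, each within about 3 mm of centre, and the arm never went near the beaker; the hand-in call gave no pass/fail result.

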